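Seat a label holder in the spice rack's front channel and keep it pressed home

ROBOT

A 6-joint arm with a two-finger parallel gripper is mounted at the origin on a cart in front of the work surface, level with it; the furniture and walls round the work are solid. World frame = base frame: x ahead of the robot, y to its left, z up, the work surface at z = 0. Lengths are in mm, angles in rad, forces in N, time in s.
With the tool pointing down it reaches from about 400 to 925 mm from the base axis. Payload 12.5 kg.
Tool frame: the origin (TCP) lies midway between the tips of the shut fingers; the grasp point (between the pads) lies 19 mm behind it; z points along the fingers, y is the line along which they close (so a half turn about z gives the same grasp; the last joint's range is limited). The gripper opens to 95 mm and grips with 3 to 60 N. Pads are 20 mm wide; open, the fingers measure 119 mm over their backs; the gripper's body (75 mm by 180 mm) begins 59 mm behind the grasp point.
Start: joints at [1.153, 0.491, 1.559, -0, 1.092, -0.106], TCP at [191.716, 594.888, 214.661] pointing down, gripper open.
Joint ranges: [-3.1, 3.1], [-0.84, 2.19], [0.05, 2.79], [-1.13, 4.28], [0.06, 2.93], [-2.69, 2.69]. Speed limits (rad/s): [2.22, 2.22, 2.79, 3.14, 3.14, 3.14].

INTERFACE

Orientations are given as [roll, pitch, yaw] about the fixed x, y, z axes, in that order (R = Rz(yaw) Ry(pitch) Rx(roll)).
In Python, from cell import state, viewer, env, models gives the robot as it stands. The module is installed in compiled form; this text tells all that it offers.
- The arm moves only by the tool arm_command, never from a script. Its argument "rows" is a list of rows, each a list of 2 entries, a list of its own where there are three numbers: the shift along the tool's x, y, z normalised to -1 to 1, where 1 is 0.25 m, then the turn about the tool's z normalised to -1 to 1, where 1 is pi rad. A call has exactly 5 rows; each row shifts and turns the commanded pose from where the row before left it, along the tool's axes as they then stand; what a row does not reach is not made up. A row lasts 1/10 s, in which the tool goes at most 50 mm and 8.59 degrees, less where a joint would pass 70% of its speed; a pose out of reach is approached as far as the arm can. A call with a number of a shift or a turn outside -1 to 1 is refused whole. A call with a gripper value outside its range is refused whole. "claw" is the opening, from 0 (shut) to 1 (fully open), set as the call begins (left out, the last holds). The fingers move at their own pace and stop on an object; the grip force is fixed at half the most. Time passes only in rows, so rows that do not move let the fingers close, or fill a call up. It gives the time, the measured TCP pose, the force, the opening and the grip force at its end, in the units of the state.
- state(): the state, without advancing time (a new reading comes with each control period).
- viewer.read_camera(name): name is "side" or "top"; returns (picture, depth): 400x640x3 uint8, red, green, blue; 400x640 float32, mm along the optical axis (not along the pixel's ray), 0 where there is no reading.
- viewer.get_calibration(name): a dict with "camera_matrix" (3x3 intrinsics, pixels), "world_to_cam" (4x4, takes a point from world to camera coordinates). Camera axes: x right, y up, looking along -z (the intrinsics and any distortion apply to the point x, -y, -z); pixel columns grow to the right and rows downward; lengths in mm; the calibration is good to about 2 mm. A picture is of the moment at which its call begins. get_calibration takes no time and is no camera call.
- env.job_done(): hands the job in; it is judged then, once.
Trained networks look in the newest picture that a camera, given by its name, has taken for a name from the list of things; names that differ only in an ending like _2 or _b are one class to them, and where a whole thing is asked for, a point or a joint stands for the part that bears it (a point fixed in the world has none). Each returns a list of dicts, best first, with "confidence" (0 to 1); they miss things now and then, are a little off and sometimes report something else, mostly with a low value. They report only what shows in the picture. A call takes as long as a camera call.
- models.search_frame(camera, label): "position" ([x, y, z] in mm, in world coordinates, good to about 4 mm: the middle of the surface that is visible of it).
- models.mark_of(camera, label): "position" ([x, y, z] in mm, in world coordinates, good to about 4 mm: a listed point, or the origin of a listed thing).
The state is a dict: "t": time; "joints": joint angles; "qvel": joint speeds; "tau": joint torques, N m; "eef_pos": TCP position; "tcp_rot": TCP orientation; "ft_force": force on the tool from outside, world axes, zero at the start; "moment": the same for the moment, N m; "opening": opening from 0.0 (shut) to 1.0 (fully open); "grip_force": force on a finger pad.
Only numpy, scipy, OpenCV 4.12 (cv2) and the standard library are available. Lean on these libraries where they do the work, as an engineer would, in place of code of your own. Each camera call takes 0.05 s, during which the arm holds its last target. There are 200 camera calls.

TASK

Take the upright label holder out of its wooden stand and push it down behind the metal lip along the front of the spice rack, centred in front of the one wide jar on the rack, until the sprung strip at the bottom of the channel is pressed fully down. Finish while still holding the label holder pressed fully home: do not let go or ease off at the end. Leave the three jars standing where they are.

Things in the scene. Friction and masses are not known exactly. Their poses are not given: they have to be found in the camera images.
- holder_tab (a point): Centre of the grip tab of the loose label holder, 79 mm above its bottom edge. Upright grey plastic plate 54 mm wide (y) x 6 thick (x) x 58 high (z up), on top a ribbed grip tab 24 wide (y) x 10 thick (x) x 42 high; 100 mm high in all, about 60 g. Either broad face may face the robot. Starts upright in the stand's slot, bottom edge 6 mm above the worktop.
- stand: Fixed wooden block that holds the label holder at the start, 45 (x) x 86 (y) x 26 mm high, with one slot 7.8 x 57 mm along its y, 20 mm deep from the top. Origin: centre of its underside, on the worktop; the slot is over the origin.
- channel (a point): Middle of the open-topped label channel at the spice rack's front, on top of the unpressed sprung strip, 24.5 mm above the worktop. x points back into the rack, y along the channel, z up. Channel: x -5 to +5 mm, y -142 to +142. In front an aluminium lip, straight to z +15.5, then flared outwards to x -13 at z +26; behind an 8 mm thick wooden board, top at z +37.5 mm.
- rack: Fixed wooden spice rack, 150 mm deep, 300 mm long, with the label channel along its front. Origin: on the worktop right below the middle of the channel; axes as the channel's. Three jars stand on its 12 mm thick board, their centres 84 to 92 mm behind (+x of) the channel.
- spring_strip (a joint): Sprung grey strip, the floor of the channel over all its length; it moves straight down. 0 = up, 0.008 = fully down on its stop (m). It pushes up with about 3 N at the start and 8 N when fully down, rigid beyond that, and springs back when let go.
- wide_jar_mid (a point): The one wide jar on the rack: glass, with a broad flat screw lid, 63 mm in diameter, 94 mm high. This point is on its axis, 47 mm above its underside. It stands in any one of the three places on the rack (left, middle, right, about 92 mm apart); its axes are parallel to those of the channel.
- slim_jar_a_mid (a point): One of two slim spice jars, 41 mm in diameter, 105 mm high, with dark caps, in the two other places on the rack. This point is on its axis, 47 mm above its underside.
- slim_jar_b_mid (a point): The other slim spice jar, same size. This point is on its axis, 47 mm above its underside.

How it is judged:
By the outcome, as a careful person would: the job done as asked, in the order asked, and still so for the second after the job is handed in, while the arm keeps its last pose, push and grip.
It also fails if it takes over 38 s, if anything falls off the work surface, if the arm or the gripper's body presses on something with over 40 N, if the wrist force passes 120 N, or if a joint passes its speed limit or range.

## Working session

There is one attempt and no reset: what is moved stays moved. The work goes in short steps, Python scripts to look and compute and a tool call to move; the robot and the scene stay as the last step left them, time stands still between calls to the robot, and variables do not carry over. Pictures are saved under pics/ and viewed, at most 10 in all, crops included, and the job is handed in when it is done.

Besides the shell and the picture viewer there is one more tool, called after ">>>" by a JSON object that holds its "name" and its "arguments", one argument or row to a line. arm_command: Moves the arm, as the interface text tells. Scaled input: -1 to 1 covers 0.25 m each way for a shift and pi rad each way for a turn. Its arguments: {"type":"object","properties":{"rows":{"type":"array","items":{"type":"array"}},"claw":{"type":"number"}},"required":["rows"]}

```bash
mkdir -p pics; python3 - <<'E'
from cell import state, viewer, env, models
import cv2, numpy as np
s=state(); print(s)
for c in ("side","top"):
    p,d=viewer.read_camera(c); cv2.imwrite(f"pics/{c}0.png",p[:,:,::-1]); np.savez(f"{c}0.npz",p=p,d=d)
    k=viewer.get_calibration(c); print(c,k["camera_matrix"].tolist(),np.round(k["world_to_cam"],3).tolist())
    for l in ("holder_tab","stand","channel","rack","wide_jar_mid","slim_jar_a_mid"):
        print(l,[(np.round(r["position"]).tolist(),round(r["confidence"],2)) for r in models.mark_of(c,l)[:3]])
E
```

```text
{'t': 0.0, 'joints': array([ 1.15338335e+00,  4.91563814e-01,  1.55944996e+00,  3.02039246e-06,
        1.09167875e+00, -1.05624197e-01]), 'qvel': array([6.67327322e-04, 1.48530810e-03, 2.00540523e-04, 2.38700080e-05,
       5.90396118e-04, 1.29289686e-03]), 'tau': array([ 2.17086796e-03, -6.12646151e+01, -2.58189332e+01,  6.93294732e-02,
        4.81056562e-02, -4.60652291e-05]), 'eef_pos': array([191.62091811, 594.64987785, 214.0589245 ]), 'tcp_rot': array([-3.14049919e+00, -1.18621153e-04,  2.82980242e+00]), 'ft_force': array([ 0.53842111,  0.16485352, -0.49312996]), 'moment': array([ 0.01392481, -0.01303114,  0.00370943]), 'grip_force': 0.0, 'opening': 0.9996056433814073}
side [[466.1434064965989, 0.0, 319.0096025857417], [0.0, 466.1434064965989, 195.0151913190944], [0.0, 0.0, 1.0]] [[0.856, -0.517, 0.013, -463.683], [0.189, 0.335, 0.923, -171.935], [-0.481, -0.788, 0.385, -889.485], [0.0, 0.0, 0.0, 1.0]]
holder_tab [([467.0, 205.0, 87.0], 0.53)]
stand [([467.0, 202.0, 6.0], 0.74)]
channel [([511.0, -85.0, 29.0], 0.58)]
rack [([516.0, -87.0, -0.0], 0.86)]
wide_jar_mid [([617.0, -167.0, 59.0], 0.76)]
slim_jar_a_mid [([596.0, -72.0, 58.0], 0.59)]
top [[512.6292488689244, 0.0, 323.70730115616556], [0.0, 512.6292488689244, 210.21284225078574], [0.0, 0.0, 1.0]] [[-0.009, -1.0, -0.029, 7.754], [0.986, -0.014, 0.164, -558.909], [-0.164, -0.027, 0.986, -1008.112], [0.0, 0.0, 0.0, 1.0]]
holder_tab [([467.0, 202.0, 1.0], 0.71), ([511.0, -84.0, 22.0], 0.63), ([465.0, 200.0, 88.0], 0.52)]
stand [([468.0, 203.0, -0.0], 0.9), ([466.0, 198.0, 85.0], 0.5)]
channel [([514.0, -85.0, 24.0], 0.92)]
rack [([511.0, -85.0, -0.0], 0.74)]
wide_jar_mid [([614.0, -164.0, 56.0], 0.81)]
slim_jar_a_mid [([600.0, -76.0, 60.0], 0.97)]
```

View pics/side0.png

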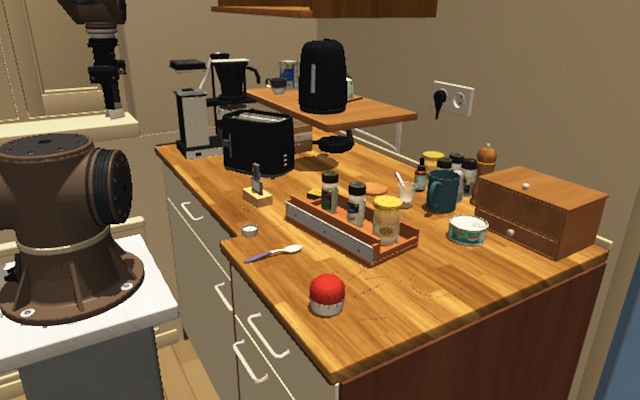

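View pics/top0.png

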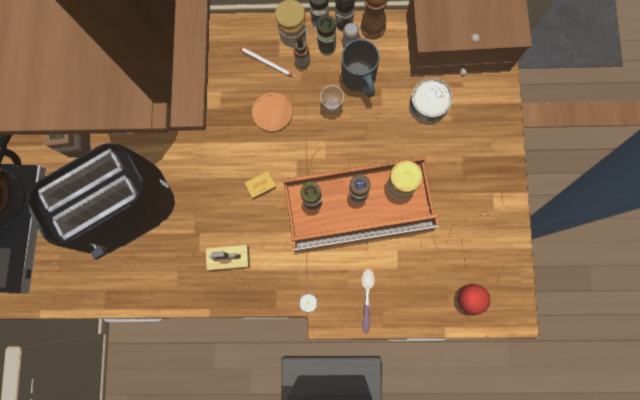

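The side view shows the holder at about (257,180) in its stand. The rack's front lip runs from (287,210) to (375,255), and the wide yellow-lidded jar stands at its right end (387,215). In the top view the stand is at (227,257), the lip runs (295,245) to (437,227), and the yellow lid is at (405,177). Next I'll get exact poses from depth.

```bash
cat > h.py <<'E'
import numpy as np, cv2
from cell import viewer
def cloud(c,d):
    k=viewer.get_calibration(c);K=k["camera_matrix"];T=np.linalg.inv(k["world_to_cam"])
    v,u=np.mgrid[:400,:640]
    P=np.stack([(u-K[0,2])/K[0,0]*d,-(v-K[1,2])/K[1,1]*d,-d,np.ones_like(d)],-1)@T.T
    P=P[...,:3]; P[d<=0]=np.nan
    return P
def sel(P,lo,hi): return np.all((P>lo)&(P<hi),-1)
def rect(Q):
    (c,s,a)=cv2.minAreaRect(Q[:,:2].astype(np.float32)); return np.round(c,1),np.round(s,1),round(a,1)
E
python3 - <<'E'
from h import *
C={}
for c in ("top","side"):
    f=np.load(f"{c}0.npz");P=cloud(c,f["d"]);C[c]=P
    tab=P[sel(P,[380,50,-15],[700,190,15])]; print(c,"table z",np.nanmedian(tab[:,2]))
    Q=P[sel(P,[430,140,20],[510,260,32])]; print("stand",len(Q),rect(Q),Q[:,2].mean())
    Q=P[sel(P,[430,140,40],[510,260,115])]; print("holder",len(Q),rect(Q),Q.mean(0),Q.max(0)); 
    if len(Q)>3:
        l=cv2.fitLine(Q[:,:2].astype(np.float32),2,0,.01,.01).ravel(); print("yaw",np.degrees(np.arctan2(-l[0]*np.sign(l[1]),abs(l[1]))))
    Q=P[sel(P,[550,-215,95],[680,-120,115])]; print("lid",len(Q),rect(Q) if len(Q) else 0, Q[:,2].max(), np.round(cv2.minEnclosingCircle(Q[:,:2].astype(np.float32))[0],1))
    Q=P[sel(P,[460,-260,42],[700,80,90])]; 
    m=sel(P,[440,-260,40],[560,80,70]); Q=P[m]
    # front profile along rack
    for y in range(-220,50,30):
        q=Q[abs(Q[:,1]-y)<3]; q=q[np.argsort(q[:,0])]
        print(y,[f"{a:.0f}/{b:.0f}" for a,_,b in q[:14]])
top=cv2.imread("pics/top0.png")
cv2.imwrite("pics/crop.png",np.hstack([cv2.resize(top[230:280,200:260],None,fx=6,fy=6,interpolation=2)[:300],cv2.resize(cv2.imread("pics/side0.png")[160:210,230:290],None,fx=6,fy=6,interpolation=2)]))
E
```

```text
top table z 1.0388331740334706
stand 737 (array([466.2, 205.2]), array([45.6, 87.2]), 4.4) 26.808388454428442
holder 161 (array([465.7, 205. ]), array([10.3, 54.3]), 1.7) [465.22479819 200.36346     84.50960752] [470.92664728 232.09817918 113.0588483 ]
yaw 5.21971
lid 831 (array([ 614. , -161.3]), array([62.1, 62.7]), 34.0) 111.59253581932376 [ 614.2 -161.2]
-220 ['521/49', '521/47', '523/50', '523/50', '523/49', '526/45', '526/43', '526/41', '538/58', '538/57', '538/43', '539/62', '540/61', '540/61']
-190 ['515/48', '517/51', '517/47', '519/50', '519/48', '519/48', '522/44', '533/54', '533/52', '534/48', '534/60', '534/59', '534/59', '536/63']
-160 ['511/51', '512/49', '512/47', '513/53', '513/53', '513/51', '514/48', '516/49', '516/44', '516/43', '518/43', '529/58', '529/42', '529/40']
-130 ['507/52', '507/51', '508/49', '510/50', '510/47', '510/47', '513/43', '513/42', '524/49', '524/63', '524/47', '524/47', '525/61', '525/59']
-100 ['502/50', '502/48', '504/52', '504/51', '504/48', '506/50', '506/47', '507/46', '509/42', '509/40', '509/41', '519/41', '520/55', '520/54']
-70 ['498
[... 1542 characters left out ...]
, '504/45', '504/50', '504/47', '506/43', '506/41', '518/50', '519/59', '520/41', '520/51', '520/46', '520/57', '520/55']
-70 ['496/51', '499/48', '499/46', '500/49', '500/50', '501/44', '503/40', '514/48', '515/57', '515/54', '515/58', '516/46', '516/41', '516/51']
-40 ['493/50', '494/46', '495/47', '496/49', '496/41', '498/41', '510/40', '510/55', '510/54', '511/49', '511/51', '511/61', '512/41', '512/46']
-10 ['487/53', '489/48', '489/50', '490/47', '490/42', '491/43', '492/44', '492/42', '505/52', '506/52', '506/47', '506/41', '507/53', '507/43']
20 ['484/48', '484/50', '485/47', '487/42', '487/44', '487/47', '487/49', '488/40', '500/63', '501/49', '501/62', '501/41', '501/51', '502/64']
```

View pics/crop.png

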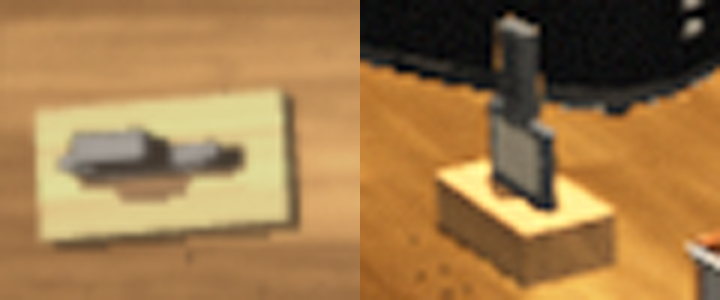

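The crop confirms the stand is yawed about 5° with the holder upright, its tab on top. Next: the tab position, the channel fit and clearance.

```bash
cat >> h.py <<'E'
def togo(tgt,yawdeg=None):
    from cell import state
    s=state(); from scipy.spatial.transform import Rotation as R
    M=R.from_euler("xyz",s["tcp_rot"]).as_matrix()
    d=M.T@(np.array(tgt)-s["eef_pos"])
    print("t",round(s["t"],2),"tcp",np.round(s["eef_pos"],1),"rot",np.round(np.degrees(s["tcp_rot"]),2),"F",np.round(s["ft_force"],1),"op",round(s["opening"],3),"grip",round(s["grip_force"],1))
    print("tool mm",np.round(d,1),"norm",np.round(d/250,4))
    if yawdeg is not None:
        y=np.degrees(s["tcp_rot"][2])-yawdeg; print("turn deg",round(y,2),"norm",round(y/180,4))
E
python3 - <<'E'
from h import *
for c in ("top","side"):
    f=np.load(f"{c}0.npz");P=cloud(c,f["d"])
    Q=P[sel(P,[430,140,98],[510,260,115])]; print(c,"tab",len(Q),Q.mean(0).round(1),Q.min(0).round(),Q.max(0).round())
    Q=P[sel(P,[430,140,45],[510,260,62])]; print("plate",len(Q),Q.mean(0).round(1),Q.min(0).round(),Q.max(0).round())
    Q=P[sel(P,[300,120,60],[620,420,500])]; 
    for y in range(150,420,20):
        q=Q[abs(Q[:,1]-y)<10]; print(y,len(q),q.min(0).round() if len(q) else "",q.max(0).round() if len(q) else "")
    # lines: board front (x as fn of y) and lip
    for nm,lo,hi,a,b in (("lip outer z41-44",40.5,44,-9,0),("board front",44,60,2,9)):
        xc=lambda y:512.5-0.15*(y+86)
        m=sel(P,[440,-215,lo],[580,45,hi]); q=P[m]; e=q[:,0]-xc(q[:,1]); q=q[(e>a)&(e<b)]
        p=np.polyfit(q[:,1]+86,q[:,0],1); print(nm,len(q),p.round(3),"std",(q[:,0]-np.polyval(p,q[:,1]+86)).std().round(2))
    m=sel(P,[440,-280,35],[760,90,62]); q=P[m]; 
    print("rack rect",rect(q))
E
```

```text
top tab 73 [465.6 203.8 106.2] [461. 193.  99.] [471. 215. 113.]
plate 20 [464.3 195.5  54.2] [461. 178.  45.] [470. 228.  62.]
150 0  
170 3 [466. 179.  61.] [469. 180.  66.]
190 498 [461. 181.  62.] [620. 200. 488.]
210 476 [460. 200.  67.] [620. 220. 489.]
230 432 [462. 220.  61.] [620. 240. 488.]
250 424 [590. 240. 468.] [620. 260. 488.]
270 410 [590. 260. 469.] [620. 280. 488.]
290 418 [590. 280. 471.] [620. 300. 488.]
310 417 [590. 300. 467.] [620. 320. 489.]
330 1366 [550. 320.  60.] [620. 340. 489.]
350 1008 [535. 340.  61.] [620. 360. 488.]
370 986 [525. 360.  61.] [620. 380. 488.]
390 1064 [512. 380.  60.] [620. 400. 488.]
410 807 [499. 400.  61.] [613. 420. 469.]
lip outer z41-44 76 [-1.4900e-01  5.0605e+02] std 0.88
board front 150 [-1.52000e-01  5.18052e+02] std 0.81
rack rect (array([619.8, -86.5]), array([237.3, 341.4]), 8.6)
side tab 29 [464.8 195.7 103.6] [461. 185.  99.] [470. 211. 108.]
plate 63 [464.7 194.4  54.1] [461. 171.  46.] [470. 224.  62.]
150 0  
170 33 [465. 173.  61.] [618. 180. 483.]
190 169 [460. 180.  60.] [619. 199. 483.]
210 63 [460. 200.  61.] [594. 220. 483.]
230 38 [463. 222.  61.] [616. 239. 485.]
250 28 [591. 241. 467.] [594. 259. 484.]
270 30 [590. 260. 467.] [595. 280. 484.]
290 23 [591. 282. 468.] [595. 299. 483.]
310 119 [564. 300.  60.] [605. 320. 483.]
330 791 [543. 320.  60.] [620. 340. 482.]
350 298 [533. 340.  60.] [616. 360. 484.]
370 289 [517. 360.  61.] [617. 380. 484.]
390 284 [506. 380.  60.] [620. 400. 484.]
410 308 [469. 400.  61.] [608. 420. 483.]
lip outer z41-44 32 [-1.51000e-01  5.04222e+02] std 0.66
board front 502 [-1.51000e-01  5.18191e+02] std 1.16
rack rect (array([618.8, -90.5]), array([236.8, 344.4]), 8.6)
```

>>> {"name": "arm_command", "arguments": {
  "rows": [
    [[-0.12, -0.144, 0], 0],
    [[-0.12, -0.144, 0], 0],
    [[-0.12, -0.144, 0], 0],
    [[-0.12, -0.144, 0], 0],
    [[-0.12, -0.144, 0], 0]
  ]
}}

```text
t: 1.2
eef_pos: [279.6, 375.9, 214.8]
tcp_rot: [3.141, 0.0, 2.83]
ft_force: [0.6, -0.2, -0.8]
opening: 1.001
grip_force: 0.0
```

>>> {"name": "arm_command", "arguments": {
  "rows": [
    [[0, 0, 0], 0.047],
    [[0, 0, 0], 0.047],
    [[0, 0, 0], 0.047],
    [[0, 0, 0], 0.047],
    [[0, 0, 0], 0.047]
  ]
}}

```text
t: 1.7
eef_pos: [279.3, 377.5, 214.8]
tcp_rot: [3.141, -0.0, 2.085]
ft_force: [-0.4, 0.1, 0.6]
opening: 0.999
grip_force: 0.0
```

>>> {"name": "arm_command", "arguments": {
  "rows": [
    [[0, 0, 0], 0.047],
    [[0, 0, 0], 0.047],
    [[0, 0, 0], 0.047],
    [[0, 0, 0], 0],
    [[0, 0, 0], 0]
  ]
}}

```text
t: 2.2
eef_pos: [279.3, 377.6, 214.7]
tcp_rot: [3.141, -0.0, 1.653]
ft_force: [0.1, 0.3, 0.2]
opening: 1.001
grip_force: 0.0
```

```bash
python3 -c "
from h import *
togo([465.5,201,150],94.8)"
```

```text
t 2.2 tcp [279.3 377.6 214.7] rot [ 1.7999e+02 -1.0000e-02  9.4710e+01] F [0.1 0.3 0.2] op 1.001 grip 0.0
tool mm [-191.3  171.1   64.7] norm [-0.7651  0.6844  0.2588]
turn deg -0.09 norm -0.0005
```

>>> {"name": "arm_command", "arguments": {
  "rows": [
    [[-0.14, 0.125, 0], 0],
    [[-0.14, 0.125, 0], 0],
    [[-0.14, 0.125, 0], 0],
    [[-0.14, 0.125, 0], 0],
    [[-0.14, 0.125, 0], 0]
  ]
}}

```text
t: 2.7
eef_pos: [449.8, 213.7, 214.8]
tcp_rot: [3.141, -0.0, 1.653]
ft_force: [-0.4, 1.1, -0.3]
opening: 0.999
grip_force: 0.0
```

>>> {"name": "arm_command", "arguments": {
  "rows": [
    [[-0.0325, 0.03, 0.06], 0],
    [[-0.0325, 0.03, 0.06], 0],
    [[0, 0, 0.12], 0],
    [[0, 0, 0], 0],
    [[0, 0, 0], 0]
  ]
}}

```text
t: 3.2
eef_pos: [464.8, 200.3, 154.9]
tcp_rot: [-3.141, 0.0, 1.651]
ft_force: [-0.4, -0.6, -0.0]
opening: 0.999
grip_force: 0.0
```

```bash
python3 - <<'E'
from h import *
import cv2
a=[]
for c in ("top","side"):
    p,d=viewer.read_camera(c); a.append(p[:,:,::-1])
cv2.imwrite("pics/above.png",np.hstack([cv2.resize(a[0][170:300,150:300],(400,347)),cv2.resize(a[1][90:230,180:340],(400,347))]))
togo([465.5,201,66],94.8)
E
```

```text
t 3.3 tcp [465.2 200.6 155.8] rot [ 1.7991e+02 -2.0000e-02  9.4550e+01] F [0.1 0.2 0.5] op 1.002 grip 0.0
tool mm [ 0.4  0.2 89.8] norm [0.0015 0.0006 0.3594]
turn deg -0.25 norm -0.0014
```

View pics/above.png

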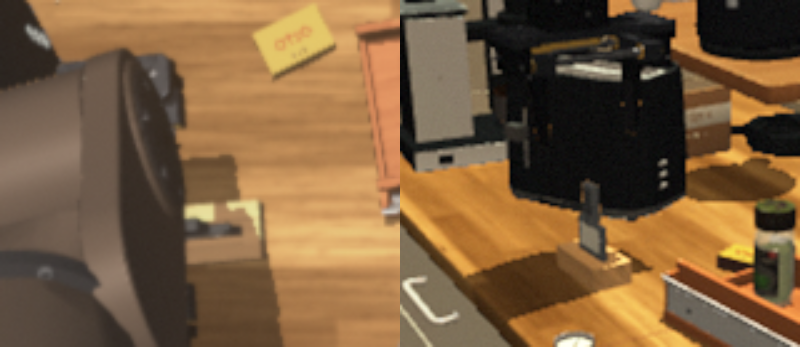

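The side crop shows the open fingers straddling the holder (590,210) along x, centred above it. I'll descend and close.

>>> {"name": "arm_command", "arguments": {
  "rows": [
    [[0, 0, 0.12], 0],
    [[0, 0, 0.12], 0],
    [[0, 0, 0.08], 0],
    [[0, 0, 0.036], 0],
    [[0, 0, 0], 0]
  ]
}}

```text
t: 3.8
eef_pos: [464.9, 200.4, 65.7]
tcp_rot: [-3.141, -0.0, 1.649]
ft_force: [-0.2, 0.4, 0.3]
opening: 1.0
grip_force: 0.0
```

>>> {"name": "arm_command", "arguments": {
  "rows": [
    [[0, 0, 0], 0],
    [[0, 0, 0], 0],
    [[0, 0, 0], 0],
    [[0, 0, 0], 0],
    [[0, 0, 0], 0]
  ],
  "claw": 0
}}

```text
t: 4.3
eef_pos: [464.9, 200.2, 65.9]
tcp_rot: [3.141, -0.0, 1.649]
ft_force: [-0.2, 1.3, -0.2]
opening: 0.638
grip_force: 0.0
```

>>> {"name": "arm_command", "arguments": {
  "rows": [
    [[0, 0, 0], 0],
    [[0, 0, 0], 0],
    [[0, 0, 0], 0],
    [[0, 0, 0], 0],
    [[0, 0, 0], 0]
  ]
}}

```text
t: 4.8
eef_pos: [464.8, 200.2, 65.6]
tcp_rot: [-3.142, -0.0, 1.649]
ft_force: [0.4, 0.6, -0.1]
opening: 0.216
grip_force: 0.0
```

>>> {"name": "arm_command", "arguments": {
  "rows": [
    [[0, 0, 0], 0],
    [[0, 0, 0], 0],
    [[0, 0, 0], 0],
    [[0, 0, 0], 0],
    [[0, 0, 0], 0]
  ]
}}

```text
t: 5.3
eef_pos: [465.2, 200.3, 65.7]
tcp_rot: [3.141, -0.0, 1.648]
ft_force: [3.0, 0.8, -1.1]
opening: 0.103
grip_force: 30.0
```

>>> {"name": "arm_command", "arguments": {
  "rows": [
    [[0, 0, -0.03], 0],
    [[0, 0, -0.05], 0],
    [[0, 0, -0.1], 0],
    [[0, 0, -0.12], 0],
    [[0, 0, -0.08], 0]
  ]
}}

```text
t: 5.8
eef_pos: [464.4, 200.1, 162.5]
tcp_rot: [-3.141, -0.0, 1.649]
ft_force: [0.5, -0.7, -0.6]
opening: 0.104
grip_force: 30.0
```

```bash
python3 -c "
from h import *
togo([520,-150,160],98.6)"
```

```text
t 5.8 tcp [464.4 200.1 162.5] rot [-179.99   -0.     94.46] F [ 0.5 -0.7 -0.6] op 0.104 grip 30.0
tool mm [-353.4   28.2    2.4] norm [-1.4136  0.1128  0.0098]
turn deg -4.14 norm -0.023
```

>>> {"name": "arm_command", "arguments": {
  "rows": [
    [[0, 0, 0], -0.023],
    [[-0.15, 0.004, 0], 0],
    [[-0.19, 0.004, 0], 0],
    [[-0.19, 0.004, 0], 0],
    [[-0.19, 0.004, 0], 0]
  ]
}}

```text
t: 6.3
eef_pos: [495.0, 21.3, 160.9]
tcp_rot: [-3.14, -0.0, 1.722]
ft_force: [0.6, 0.5, 0.0]
opening: 0.105
grip_force: 30.0
```

>>> {"name": "arm_command", "arguments": {
  "rows": [
    [[-0.19, 0.004, 0], 0],
    [[-0.19, 0, 0], 0],
    [[-0.19, 0, 0], 0],
    [[-0.19, 0, 0], 0],
    [[-0.054, 0, 0], 0]
  ]
}}

```text
t: 6.8
eef_pos: [526.9, -181.9, 160.6]
tcp_rot: [-3.141, -0.0, 1.718]
ft_force: [-0.2, 0.8, -0.0]
opening: 0.101
grip_force: 30.0
```

```bash
python3 - <<'E'
from h import *
from cell import models
togo([526.5,-178.3,125],98.6)
a=[]
for c in ("top","side"):
    p,d=viewer.read_camera(c); a.append(p[:,:,::-1]); np.savez(f"{c}1.npz",p=p,d=d)
    P=cloud(c,d); Q=P[sel(P,[490,-250,98],[560,-120,145])]; print(c,len(Q),rect(Q) if len(Q)>5 else "")
    print([(np.round(r["position"]).tolist(),round(r["confidence"],2)) for r in models.mark_of(c,"holder_tab")[:2]])
cv2.imwrite("pics/hover.png",np.hstack([cv2.resize(a[0][150:280,280:440],(400,325)),cv2.resize(a[1][140:270,310:470],(400,325))]))
E
```

```text
t 6.8 tcp [ 526.9 -181.9  160.6] rot [-179.97   -0.     98.42] F [-0.2  0.8 -0. ] op 0.101 grip 30.0
tool mm [ 3.6  0.1 35.6] norm [0.0143 0.0005 0.1425]
turn deg -0.18 norm -0.001
top 0 
[]
side 387 (array([ 526.1, -180.8]), array([11.3, 57.1]), 10.8)
[([528.0, -178.0, 178.0], 0.57)]
```

View pics/hover.png

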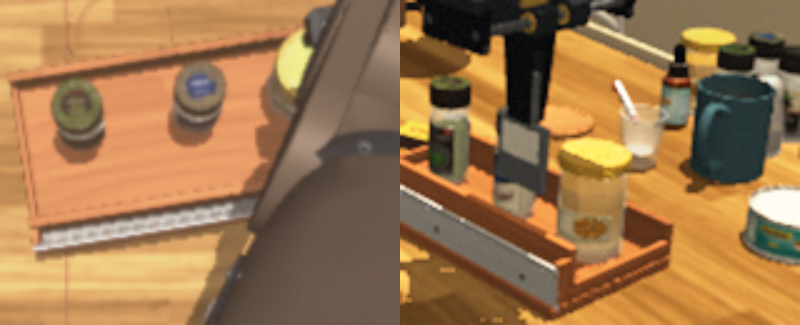

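The hover view shows the holder hanging at (525,150) in the right pane, above the channel in front of the yellow-lidded jar; the slim jars are untouched. Checking the plate's normal offset and tilt from the side cloud.

```bash
python3 - <<'E'
from h import *
P=cloud("side",np.load("side1.npz")["d"])
a=np.radians(8.6);n=np.array([np.cos(a),np.sin(a)]);u=np.array([-n[1],n[0]]);c0=np.array([513.1,-86])
Q=P[sel(P,[490,-250,100],[560,-120,157])]
N=(Q[:,:2]-c0)@n;S=(Q[:,:2]-c0)@u
print("N pct",np.percentile(N,[2,10,25,50,75,90,98]).round(1),"S",np.percentile(S,[0,2,98,100]).round(1))
f=(abs(S-np.median(S))<22)&(N<np.median(N)+4)
A=np.c_[np.ones(f.sum()),S[f]-S.mean(),Q[f,2]-128]
x,*_=np.linalg.lstsq(A,N[f],rcond=None);print("face N, dN/dS, dN/dz",x.round(3),(A@x-N[f]).std().round(2))
B=P[sel(P,[500,-215,44],[560,-140,60])];b=(B[:,:2]-c0)@n;s=(B[:,:2]-c0)@u
print("board face near",np.median(b[(b>2)&(b<9)]).round(2),"lip",[np.median(b[(b<1)&(abs(B[:,2]-z)<1.5)]).round(1) for z in (45,48,50)])
L=P[sel(P,[560,-230,85],[680,-110,116])];l=(L[:,:2]-c0)@u;print("lid S",l.min().round(1),l.max().round(1))
E
```

```text
N pct [-5.7 -4.5 -3.7 -2.9 -2.1 -1.4  0.7] S [-124.4 -121.9  -68.6  -67.1]
face N, dN/dS, dN/dz [-3.101e+00 -1.000e-03 -1.200e-02] 1.17
board face near 5.2 lip [np.float64(-10.9), np.float64(-12.4), np.float64(-12.2)]
lid S -126.6 -64.9
```

>>> {"name": "arm_command", "arguments": {
  "rows": [
    [[0.004, -0.002, 0.06], -0.001],
    [[0, 0, 0.06], 0],
    [[0, 0, 0.03], 0],
    [[0, 0, 0.02], 0],
    [[0, 0, 0.02], 0]
  ]
}}

```text
t: 7.5
eef_pos: [526.6, -176.6, 113.2]
tcp_rot: [3.141, -0.0, 1.725]
ft_force: [-0.5, -0.1, -1.0]
opening: 0.107
grip_force: 30.0
```

>>> {"name": "arm_command", "arguments": {
  "rows": [
    [[0, 0, 0.016], 0],
    [[0, 0, 0.016], 0],
    [[0, 0, 0.016], 0],
    [[0, 0, 0.012], 0],
    [[0, 0, 0], 0]
  ]
}}

```text
t: 8.0
eef_pos: [526.3, -177.3, 97.7]
tcp_rot: [-3.141, -0.0, 1.724]
ft_force: [0.2, -0.2, -0.4]
opening: 0.105
grip_force: 30.0
```

>>> {"name": "arm_command", "arguments": {
  "rows": [
    [[-0.004, 0, 0.012], 0],
    [[0, 0, 0.012], 0],
    [[0, 0, 0.012], 0],
    [[0, 0, 0.008], 0],
    [[0, 0, 0], 0]
  ]
}}

```text
t: 8.5
eef_pos: [526.5, -178.3, 86.8]
tcp_rot: [-3.141, -0.0, 1.724]
ft_force: [0.4, -0.2, -0.2]
opening: 0.106
grip_force: 30.0
```

>>> {"name": "arm_command", "arguments": {
  "rows": [
    [[0, 0, 0.008], 0],
    [[0, 0, 0.008], 0],
    [[0, 0, 0.006], 0],
    [[0, 0, 0], 0],
    [[0, 0, 0], 0]
  ]
}}

```text
t: 9.0
eef_pos: [526.8, -178.4, 81.8]
tcp_rot: [3.141, 0.0, 1.724]
ft_force: [0.3, -0.2, 2.8]
opening: 0.107
grip_force: 30.0
```

>>> {"name": "arm_command", "arguments": {
  "rows": [
    [[0, 0, 0.006], 0],
    [[0, 0, 0.006], 0],
    [[0, 0, 0.004], 0],
    [[0, 0, 0], 0],
    [[0, 0, 0], 0]
  ]
}}

```text
t: 9.5
eef_pos: [526.7, -178.4, 77.7]
tcp_rot: [3.141, 0.0, 1.724]
ft_force: [-1.0, -0.2, 7.0]
opening: 0.107
grip_force: 30.0
```

>>> {"name": "arm_command", "arguments": {
  "rows": [
    [[0, 0, 0.004], 0],
    [[0, 0, 0.004], 0],
    [[0, 0, 0], 0],
    [[0, 0, 0], 0],
    [[0, 0, 0], 0]
  ]
}}

```text
t: 10.0
eef_pos: [526.8, -178.4, 75.9]
tcp_rot: [3.141, 0.0, 1.724]
ft_force: [-2.0, -0.3, 8.6]
opening: 0.103
grip_force: 30.0
```

>>> {"name": "arm_command", "arguments": {
  "rows": [
    [[0, 0, 0.004], 0],
    [[0, 0, 0], 0],
    [[0, 0, 0], 0],
    [[0, 0, 0], 0],
    [[0, 0, 0], 0]
  ]
}}

```text
t: 10.5
eef_pos: [526.8, -178.5, 75.7]
tcp_rot: [3.141, 0.001, 1.724]
ft_force: [-3.4, -0.2, 17.7]
opening: 0.105
grip_force: 30.0
```

>>> {"name": "arm_command", "arguments": {
  "rows": [
    [[0, 0, 0.004], 0],
    [[0, 0, 0], 0],
    [[0, 0, 0], 0],
    [[0, 0, 0], 0],
    [[0, 0, 0], 0]
  ]
}}

```text
t: 11.0
eef_pos: [527.0, -178.7, 75.4]
tcp_rot: [3.14, 0.001, 1.724]
ft_force: [-4.7, 0.5, 25.4]
opening: 0.107
grip_force: 30.0
```

The force turned stiff at z of about 75.7: the strip is on its stop. Verifying in a picture and checking that the force holds.

```bash
python3 - <<'E'
from h import *
p,d=viewer.read_camera("side"); cv2.imwrite("pics/end.png",cv2.resize(p[140:270,310:470,::-1],(640,520)))
P=cloud("side",d)
a=np.radians(8.6);n=np.array([np.cos(a),np.sin(a)]);u=np.array([-n[1],n[0]]);c0=np.array([513.1,-86])
for lo,hi in ((64,73),(78,116)):
    Q=P[sel(P,[490,-250,lo],[560,-120,hi])];N=(Q[:,:2]-c0)@n;S=(Q[:,:2]-c0)@u
    k=abs(N)<12;print(k.sum(),"N",np.median(N[k]).round(1),"S",S[k].min().round(1),S[k].max().round(1))
L=P[sel(P,[575,-230,95],[680,-110,116])];l=(L[:,:2]-c0)@u;print("lid S",l.min().round(1),l.max().round(1),cv2.minEnclosingCircle(L[:,:2].astype(np.float32))[0])
togo([526.8,-178.5,75])
E
```

```text
74 N -2.9 S -121.2 -65.3
184 N -2.7 S -109.2 -83.6
lid S -128.1 -63.6 (614.8550415039062, -167.46849060058594)
t 11.05 tcp [ 527.  -178.7   75.4] rot [1.7991e+02 7.0000e-02 9.8790e+01] F [-5.1 -0.2 25.9] op 0.106 grip 30.0
tool mm [ 0.2 -0.1  0.4] norm [ 0.0009 -0.0006  0.0015]
```

View pics/end.png

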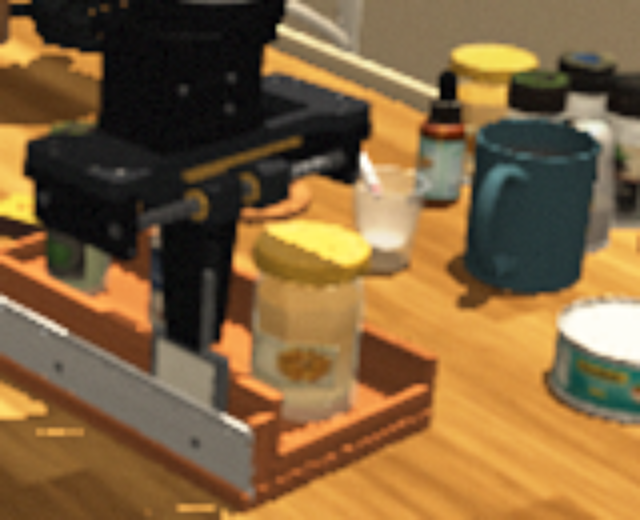

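The end view shows the plate behind the lip at (190,380), in front of the upright wide jar (305,325). It is centred to about 2 mm, and the push holds steady at about 25 N.

```bash
python3 -c "
from cell import env
print(env.job_done())"
```

```text
the job is handed in; nothing more can be done
None
```

I handed the job in with the label holder still gripped and pressed fully home behind the lip, the strip on its stop under a steady push of about 25 N. It is centred to about 2 mm in front of the wide jar, no jar was touched as far as the pictures show, and the clock stood at about 11 s; the judge's verdict was not reported back.

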